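# Turn the upside-down tea-light holder over onto the varnishing board

## Task

One of the small wooden tea-light holders lying on the bench is upside down: its round hollow is underneath and its plain base with four cork dots looks up. Turn it over and set it flat on the plywood varnishing board beside the holder already there, hollow up and wholly on the board. Do not throw it or drop it from a height, and leave the other two holders standing where they are.

Things in the scene. Friction and masses are not known exactly. Their poses are not given: they have to be found in the camera images.
- holder_a: The holder that starts upside down on the bench: a wooden block 56 mm (its x) by 60 mm (its y) by 34 mm thick (its z), 75 g. A round hollow 39 mm wide, 15 mm deep in its top (+z); four flush cork dots on its plain base. Origin at the block's centre; z points down at the start, up at the end. It stands steadily on a 60 x 34 mm side, 56 mm tall; a push near its top tips it over.
- holder_b: A like holder, same size and axes, standing the right way up (hollow up) on the bench; leave it alone.
- holder_c: A like holder, same size and axes, standing the right way up (hollow up) on the board, near the board's -y end (its centre about 85 mm from the board's centre); leave it alone.
- board: The varnishing board: a flat plywood board without rim, fixed to the bench, 180 mm (its x) by 260 mm (its y) and 10 mm thick. The origin is the centre of its underside, on the bench; its top is 10 mm above. Its +y half is empty.
Things that resemble listed ones, but are neither listed nor needed, are in the scene too. Leave any purple look-alike of the holder_a alone.

How it is judged:
By the outcome, as a careful person would: the job done as asked, in the order asked, and still so for the second after the job is handed in, with the robot touching nothing.
It also fails if it takes over 38 s, if anything falls off the work surface, if the arm or the gripper's body presses on something with over 40 N, if the wrist force passes 120 N, or if a joint passes its speed limit or range.

## Robot

A 7-joint arm with a two-finger parallel gripper is mounted at the origin on the work surface. World frame = base frame: x ahead of the robot, y to its left, z up, the work surface at z = 0. Lengths are in mm, angles in rad, forces in N, time in s.
With the tool pointing down it reaches from about 425 to 1025 mm from the base axis. Payload 3.6 kg.
Tool frame: the origin (TCP) lies at the very end of the fingers, on their centre line; the grasp point (between the pads) lies 19 mm behind it; z points along the fingers, y is the line along which they close (so a half turn about z gives the same grasp; the last joint's range is limited). The gripper opens to 85 mm and grips with 20 to 120 N. Pads are 22 mm wide; open, the fingers measure 114 mm over their backs; the gripper's body (76 mm by 85 mm) begins 54 mm behind the grasp point. The pads swing forward as they close: fully open they stand 13 mm farther back than shut.
Start: joints at [-0.093, 0.591, 0.048, 1.609, -0.033, 0.943, -0.034], TCP at [725.003, 0.003, 231.302] pointing down, gripper open.
Joint ranges: [-2.69, 2.69], [-0.47, 2.24], [-1.27, 1.36], [0.19, 2.51], [-1.53, 4.68], [0.08, 2.07], [-3.09, 3.09]. Speed limits (rad/s): [2.57, 2.57, 3.14, 3.14, 3.14, 3.14, 3.14].

## Interface

Orientations are given as a rotation vector (axis times angle).
In Python, from bench import bot gives the robot as it stands. Calls block until the motion is done:
- bot.reach(position, orientation): joint-space move of the TCP to a pose.
- bot.move_straight(position, speed=150, attitude=None): straight line of the TCP; attitude=None keeps the orientation; speed is the mean speed in mm/s.
- bot.move_j(angles): joint-space move.
- bot.set_gripper(opening): opening from 0.0 (shut) to 1.0 (fully open); the grip force is fixed at half the most; returns when the fingers have stopped.
- bot.dwell(seconds).
- bot.ik(position, orientation): joint angles nearest the present ones, or None.
- bot.read_state(): the state.
- bot.grab_frame(name): name is "scene" or "side" or "wrist"; returns a dict with "color" (384x512x3 uint8, blue, green, red), "z_map" (384x512 float32, mm along the optical axis (not along the pixel's ray), 0 where there is no reading), "fx", "fy", "cx", "cy" (pixels), "view" (4x4, takes a point from world to camera coordinates); the wrist camera has in their place "T_tool_cam" (4x4, takes a point from camera to tool coordinates, whose origin is the TCP and whose axes are the flange's). Camera axes: x right, y up, looking along -z (the intrinsics and any distortion apply to the point x, -y, -z); pixel columns grow to the right and rows downward; lengths in mm; the calibration is good to about 2 mm. A picture is of the moment at which its call begins: read the wrist's pose just before it.
A pose or a line that the arm cannot do raises bot.IKError and nothing moves.
- bot.hand_in(): hands the job in; it is judged then, once.
The state is a dict: "clock": time; "qpos": joint angles; "qvel": joint speeds; "joint_torque": joint torques, N m; "eef_pos": TCP position; "eef_rot": TCP orientation; "contact_force": force on the tool from outside, world axes, zero at the start; "ft_torque": the same for the moment, N m; "grip_width": opening from 0.0 (shut) to 1.0 (fully open); "gripper_force": force on a finger pad.
Only numpy, scipy, OpenCV 4.12 (cv2) and the standard library are available. Lean on these libraries where they do the work, as an engineer would, in place of code of your own. Each camera call takes 0.05 s, during which the arm holds its last target. There are 200 camera calls.

## Working session

There is one attempt and no reset: what is moved stays moved. The work goes in short steps, each a Python script; the robot and the scene stay as the last script left them, time stands still between calls to the robot, and variables do not carry over. Pictures are saved under pics/ and viewed, at most 11 in all, crops included, and the job is handed in when it is done.

```bash
mkdir -p pics; ls
python3 - <<'E'
from bench import bot
import cv2,numpy as np,pickle
fs={n:bot.grab_frame(n) for n in("scene","side")}
pickle.dump(fs,open('f0.pkl','wb'))
for n,f in fs.items():
    cv2.imwrite(f'pics/{n}0.png',cv2.resize(f['color'],(800,600),interpolation=cv2.INTER_CUBIC))
    print(n,[k for k in f],f['fx'],f['fy'],f['cx'],f['cy'],(f['z_map']>0).mean());print(np.round(f['view'],3))
print(bot.read_state()['clock'])
E
```

```text
pics
scene ['color', 'z_map', 'fx', 'fy', 'cx', 'cy', 'view'] 474.49791409928815 474.49791409928815 248.92167245616153 195.26439620258745 0.9959818522135416
[[ 7.950000e-01  6.070000e-01  1.800000e-02 -4.280770e+02]
 [-4.740000e-01  6.020000e-01  6.430000e-01  1.631880e+02]
 [ 3.790000e-01 -5.190000e-01  7.660000e-01 -1.340119e+03]
 [ 0.000000e+00  0.000000e+00  0.000000e+00  1.000000e+00]]
side ['color', 'z_map', 'fx', 'fy', 'cx', 'cy', 'view'] 457.7498359570358 457.7498359570358 252.1681926849776 188.75227792244073 0.9962870279947916
[[ 8.21000e-01 -5.71000e-01 -1.90000e-02 -3.97952e+02]
 [ 4.09000e-01  5.65000e-01  7.16000e-01 -2.77513e+02]
 [-3.98000e-01 -5.96000e-01  6.97000e-01 -9.82668e+02]
 [ 0.00000e+00  0.00000e+00  0.00000e+00  1.00000e+00]]
0.1
```

View pics/scene0.png

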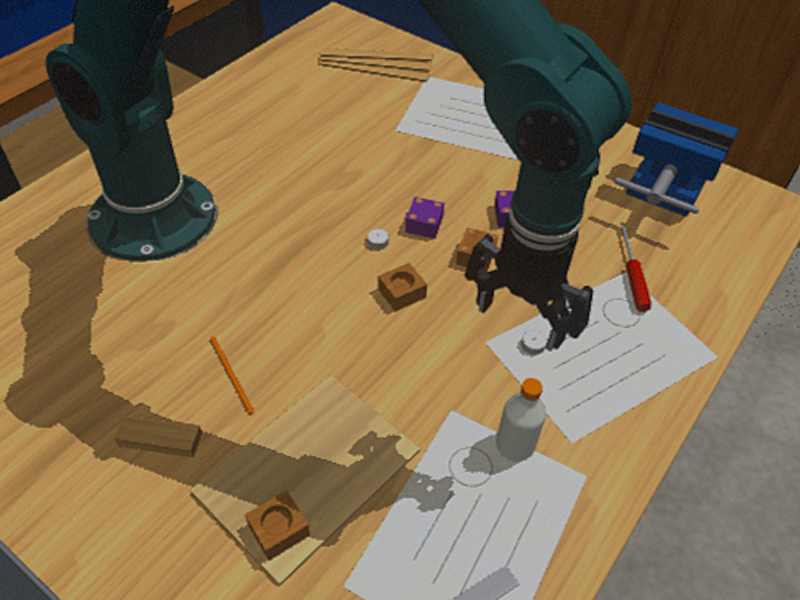

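View pics/side0.png

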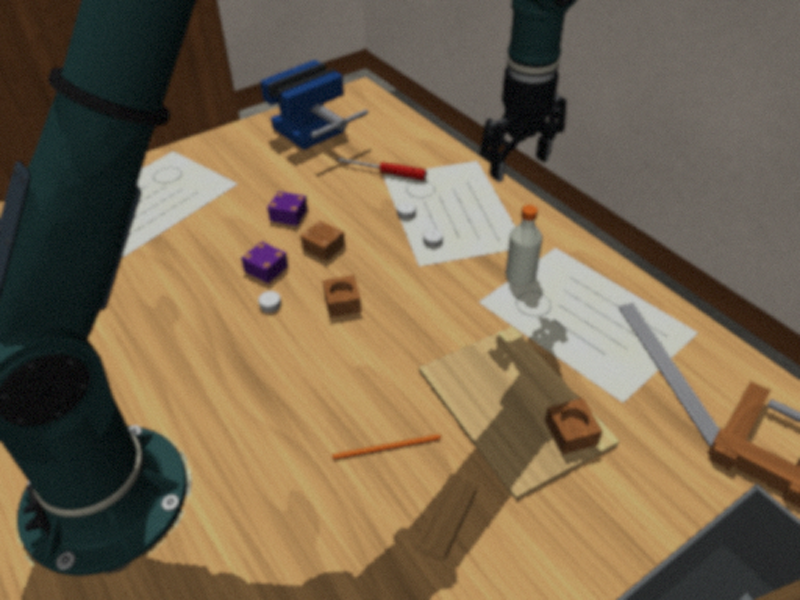

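The scene view (800x600 px) shows four things that could be holder_a:
- Purple blocks with dots at (425,216) and (505,208): look-alikes.
- Wooden block at (402,285): hollow up, so it is holder_b.
- Wooden block at (475,248), side view (323,240): seems to have a plain top with dots. This fits holder_a.

holder_c is on the board at (278,523). I'll confirm with a crop and measure from both views.

```bash
cat > h.py <<'E'
import numpy as np,cv2
def cloud(f):
    h,w=f['z_map'].shape;u,v=np.meshgrid(np.arange(w),np.arange(h));z=f['z_map']
    P=np.stack([(u-f['cx'])/f['fx']*z,-(v-f['cy'])/f['fy']*z,-z],-1)
    V=f['view'];P=(P-V[:3,3])@V[:3,:3]
    P[z==0]=np.nan
    return P
E
python3 - <<'E'
import pickle,numpy as np,cv2
from h import *
fs=pickle.load(open('f0.pkl','rb'))
s=fs['scene']['color'][115:215,225:360];d=fs['side']['color'][110:210,145:280]
cv2.imwrite('pics/crop1.png',np.vstack([cv2.resize(x,(405,300),interpolation=cv2.INTER_CUBIC) for x in(s,d)]))
for n,f in fs.items():
    P=cloud(f);hsv=cv2.cvtColor(f['color'],cv2.COLOR_BGR2HSV)
    pts={'scene':{'a':(475,248),'b':(402,285),'c':(278,523),'p1':(425,216),'bottle':(518,430),'bench':(300,330)},
     'side':{'a':(323,240),'b':(341,297),'c':(574,425),'p1':(265,260),'p2':(288,208),'bench':(300,380)}}[n]
    for k,(u,v) in pts.items():
        u=int(u*.64);v=int(v*.64);W=P[v-30:v+30,u-30:u+30].reshape(-1,3)
        c=P[v,u]; zo=10 if k=='c' else 0
        m=(abs(W[:,2]-zo-34)<7)&(np.hypot(*(W-c)[:,:2].T)<50)
        r=''
        if m.sum()>20:
            t=W[m];b=cv2.minAreaRect(t[:,:2].astype(np.float32));r=(m.sum(),np.round(np.median(t[:,2]),1),np.round(b[0],1),np.round(b[1],1),round(b[2],1))
        print(n,k,np.round(c,1),r)
    # board top: z 6..14
    m=(P[...,2]>6.5)&(P[...,2]<14)
    m=cv2.morphologyEx(m.astype(np.uint8),cv2.MORPH_OPEN,np.ones((3,3)))
    k,l,st,_=cv2.connectedComponentsWithStats(m)
    i=1+st[1:,4].argmax();t=P[l==i];b=cv2.minAreaRect(t[:,:2].astype(np.float32));print('board',len(t),np.median(t[:,2]),b)
E
```

```text
scene a [660.5 -13.  345.2] 
scene b [463.6 132.   17.2] (np.int64(322), np.float64(32.4), array([465.8, 128.4]), array([61.8, 60.2]), 66.1)
scene c [ 585.7 -297.7   28.4] (np.int64(611), np.float64(43.0), array([ 587.9, -300.3]), array([60.2, 58.4]), 71.7)
scene p1 [407.5 275.3  33.2] (np.int64(340), np.float64(32.6), array([398.9, 283.3]), array([56.9, 64.5]), 21.7)
scene bottle [768.2 -26.1  82.7] (np.int64(87), np.float64(33.9), array([766.2, -16.9]), array([54.1, 23.1]), 15.6)
scene bench [386.  -32.7   0.6] 
board 7366 9.279960667843717 ((558.3779296875, -211.27090454101562), (260.8534851074219, 182.143310546875), 84.00418853759766)
side a [506.6 263.1  34. ] (np.int64(298), np.float64(34.5), array([514.6, 277.5]), array([57.5, 65.7]), 19.7)
side b [454.  112.4  34.7] (np.int64(256), np.float64(34.2), array([465.2, 127.7]), array([61.3, 56.3]), 67.4)
side c [ 587.9 -299.8   29.5] (np.int64(492), np.float64(44.5), array([ 587.3, -298.8]), array([62.9, 57.8]), 70.7)
side p1 [393.  273.3  35.9] (np.int64(334), np.float64(34.6), array([398.6, 286.6]), array([60.5, 63.6]), 18.4)
side p2 [500.3 382.7  35.2] (np.int64(246), np.float64(34.8), array([509.6, 402.3]), array([60.4, 61.6]), 38.7)
side bench [319.8  20.5   3.2] 
board 5794 10.809761620687482 ((558.4673461914062, -210.198974609375), (262.7821350097656, 182.38775634765625), 84.1581039428711)
```

View pics/crop1.png

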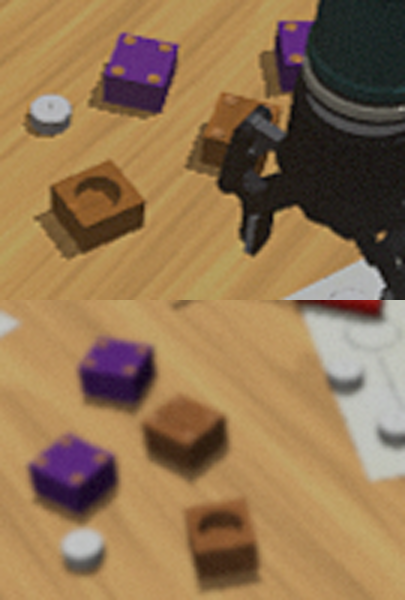

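The crop confirms it: the wooden block between the two purple ones has cork dots on top and no hollow, so it is holder_a. It sits at about (513,277). Both views agree on the heights (34 mm, and 10 mm for the board) and on the board's pose.

Plan: two 90° turns with a regrasp on the board, gripping the ±y faces and tilting the tool about y. First I'll check which tilts the arm can reach.

```bash
cat >> h.py <<'E'
from scipy.spatial.transform import Rotation as R
def rv(th,phi,s=1):
    "tool tilted by th from straight down towards heading phi (rad); closing line horizontal, across the heading"
    e=np.array([np.cos(phi),np.sin(phi),0]);k=np.array([0,0,1.])
    z=np.sin(th)*e-np.cos(th)*k;y=s*np.cross(k,e);x=np.cross(y,z)
    return R.from_matrix(np.c_[x,y,z]).as_rotvec()
E
python3 - <<'E'
from bench import bot
from h import *
import pickle
print(np.round(bot.read_state()['eef_rot'],2))
d=np.deg2rad
for p,ph in(((513,277,80),19.7),((565,-151,80),-6)):
  for s in(1,-1):
    print(p,s,[(t) for t in range(-90,91,15) if bot.ik(p,rv(d(t),d(ph),s)) is not None])
r=rv(0,d(19.7),-1)
bot.reach((480,265,260),r)
st=bot.read_state();f=bot.grab_frame('wrist')
pickle.dump((st,f),open('w1.pkl','wb'));print(st['clock'],np.round(st['eef_pos'],1),np.round(st['qpos'],2))
cv2.imwrite('pics/w1.png',f['color']);print(np.round(f['T_tool_cam'],2))
f2=bot.grab_frame('side');pickle.dump(f2,open('s1.pkl','wb'))
f3=bot.grab_frame('scene');pickle.dump(f3,open('sc1.pkl','wb'))
E
```

```text
[-2.22 -2.22  0.  ]
(513, 277, 80) 1 [-75, -60, -45, -30, -15, 0, 15, 30]
(513, 277, 80) -1 [-75, -60, -45, -30, -15, 0, 15, 30]
(565, -151, 80) 1 [-75, -60, -45, -30, -15, 0, 15, 30]
(565, -151, 80) -1 [-75, -60, -45, -30, -15, 0, 15, 30]
1.5333 [480.7 264.5 260.1] [-0.86  0.35  0.35  1.99 -0.16  0.83 -1.64]
[[   0.      0.96    0.29   74.24]
 [   1.     -0.      0.     -0.65]
 [   0.      0.29   -0.96 -142.99]
 [   0.      0.      0.      1.  ]]
```

View pics/w1.png

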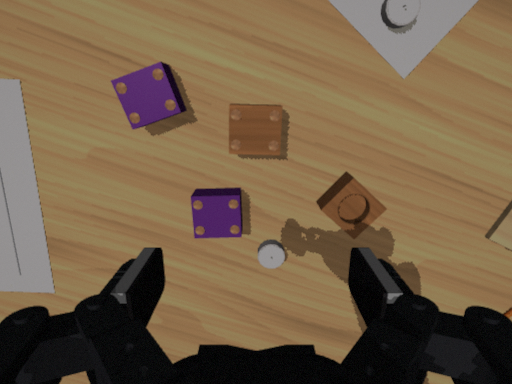

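The wrist picture shows holder_a at (255,130), four dots up, with the purple look-alikes at (150,95) and (217,213) and holder_b hollow up at (352,207). Tilts from -75° to 30° are reachable, so I'll use -62° to +28°. Next I'll refine the pose and sides, and check IK for every planned pose.

```bash
cat >> h.py <<'E'
def wcloud(st,f):
    T=np.eye(4);T[:3,:3]=R.from_rotvec(st['eef_rot']).as_matrix();T[:3,3]=st['eef_pos']
    return cloud(dict(f,view=np.linalg.inv(T@f['T_tool_cam'])))
def rect(P,c,zlo,zhi,r=48):
    m=(P[...,2]>zlo)&(P[...,2]<zhi)&(np.hypot(P[...,0]-c[0],P[...,1]-c[1])<r)
    t=P[m];b=cv2.minAreaRect(t[:,:2].astype(np.float32));return len(t),round(float(np.median(t[:,2])),1),np.round(b[0],1),np.round(b[1],1),round(b[2],1),np.round(t.mean(0)[:2],1)
def tcp(C,phi,off,th,back=5):
    "TCP pose so that the fingertip is at C+off (off along heading, up)"
    e=np.array([np.cos(phi),np.sin(phi),0]);k=np.array([0,0,1.]);z=np.sin(th)*e-np.cos(th)*k
    return np.array(C)+off[0]*e+off[1]*k+back*z
E
python3 - <<'E'
from bench import bot
from h import *
import pickle
st,f=pickle.load(open('w1.pkl','rb'))
cl={'wrist':wcloud(st,f),'side':cloud(pickle.load(open('s1.pkl','rb'))),'scene':cloud(pickle.load(open('sc1.pkl','rb')))}
for n,P in cl.items(): print(n,'a',rect(P,(513,277),25,42),'b',rect(P,(465,128),25,42))
# dots in wrist image, on the z=34 plane: rough pixel boxes from the depth
P=cl['wrist']
for uv in((236,116),(274,116),(236,146),(273,146)): print(uv,np.round(P[uv[1],uv[0]],1))
for u,v in((232,106),(281,106),(281,154),(230,153)): print('corner',np.round(P[v,u],1))
d=np.deg2rad
for n,C,ph,off,th in(('g1',(513,277,17),d(19.7),(-17,-3),-62),('p1',(565,-151,38),d(-6),(4,-17),28),('g2',(565,-151,38),d(-6),(-9,-6),-62),('p2',(565,-151,27),d(-6),(6,-9),28)):
  for s in(1,-1):
    o=[bot.ik(tcp(C,ph,off,d(th))+np.array([0,0,dz]),rv(d(th),ph,s)) for dz in(0,60)]
    print(n,s,[None if q is None else np.round(q,2) for q in o])
E
```

```text
wrist a (2603, 34.3, array([514.3, 279. ]), array([56.4, 60. ]), 18.2, array([515.1, 279.5])) b (1559, 33.9, array([464.8, 131.4]), array([60.9, 56.1]), 67.9, array([465.7, 132.6]))
side a (321, 34.4, array([515.2, 278.3]), array([60.8, 66.6]), 18.9, array([513.8, 274. ])) b (304, 33.9, array([466. , 129.5]), array([63.3, 56.5]), 67.8, array([464.2, 126.9]))
scene a (388, 32.4, array([514.9, 275.4]), array([56.7, 66.5]), 18.4, array([516.4, 272.9])) b (342, 32.3, array([465.7, 128. ]), array([63.1, 59.2]), 68.8, array([466.4, 126.8]))
(236, 116) [521.5 304.5  33.6]
(274, 116) [536.1 263.9  35.2]
(236, 146) [489.2 293.6  34.5]
(273, 146) [503.8 253.   35. ]
corner [530.4 312.2  34.9]
corner [549.  260.3  34.5]
corner [4.933e+02 2.361e+02 2.000e-01]
corner [479.3 297.5  35.8]
g1 1 [array([ 0.01,  1.44, -1.08,  1.36,  0.5 ,  1.86,  0.73]), array([ 0.01,  1.35, -1.08,  1.38,  0.42,  1.88,  0.72])]
g1 -1 [array([-0.67,  1.19,  0.3 ,  1.4 , -0.31,  1.7 , -1.46]), array([-0.66,  1.11,  0.28,  1.42, -0.28,  1.75, -1.48])]
p1 1 [array([ 0.95,  1.05, -1.07,  2.32,  2.11,  0.84, -0.16]), array([ 0.95,  0.88, -1.07,  2.31,  1.97,  0.71, -0.11])]
p1 -1 [array([ 0.31,  0.74, -0.14,  2.34,  3.06,  0.43,  1.78]), array([ 0.31,  0.61, -0.14,  2.33,  3.05,  0.29,  1.78])]
g2 1 [array([ 0.37,  1.18, -0.39,  1.36,  0.26,  1.77,  1.35]), array([ 0.37,  1.1 , -0.39,  1.37,  0.23,  1.82,  1.36])]
g2 -1 [array([-0.07,  1.2 ,  0.43,  1.38, -0.19,  1.71, -1.24]), array([-0.07,  1.12,  0.44,  1.4 , -0.16,  1.76, -1.24])]
p2 1 [array([ 0.95,  1.06, -1.07,  2.31,  2.11,  0.85, -0.16]), array([ 0.95,  0.89, -1.07,  2.31,  1.97,  0.72, -0.11])]
p2 -1 [array([ 0.31,  0.75, -0.14,  2.34,  3.06,  0.43,  1.78]), array([ 0.31,  0.62, -0.14,  2.33,  3.05,  0.29,  1.78])]
```

holder_a measures 56.4 x 60.0 mm with its x axis along 18.2° and its centre at (514.4, 278.5), top at 34 mm. The target and all poses are reachable. Before grasping I'll check that the hand's path past the vise is clear.

```bash
cat >> h.py <<'E'
d=np.deg2rad
A=(514.4,278.5,17.0);PA=d(18.2);PB=d(-6);B=(563.,-151.)
UP=lambda z:np.array([0,0,float(z)])
def rep(bot,n):
    s=bot.read_state();print(n,round(s['clock'],2),np.round(s['eef_pos'],1),'grip',round(s['grip_width'],3),round(s['gripper_force'],1),'F',np.round(s['contact_force'],1),'q',np.round(s['qpos'],2))
E
python3 - <<'E'
from bench import bot
from h import *
import pickle
fs=pickle.load(open('f0.pkl','rb'))
for n in fs:
    P=cloud(fs[n]);x,y,z=P[...,0],P[...,1],P[...,2]
    m=(x>560)&(x<950)&(y>250)&(y<700)&(z>20)&(z<160)
    t=P[m]; print(n,len(t),np.round(np.nanpercentile(t,[1,50,99],axis=0),0).tolist())
t=tcp(A,PA,(-17,-3),d(-62))
bot.reach(t+UP(110),rv(d(-62),PA,1));rep(bot,'pre')
f=bot.grab_frame('side');g=bot.grab_frame('scene')
cv2.imwrite('pics/pre.png',np.vstack([f['color'][:300],g['color'][:300]]))
E
```

```text
scene 3179 [[630.0, 346.0, 21.0], [713.0, 615.0, 100.0], [790.0, 697.0, 134.0]]
side 2009 [[624.0, 345.0, 21.0], [694.0, 617.0, 97.0], [789.0, 698.0, 135.0]]
pre 3.99 [493.9 272.2 121.9] grip 0.998 0.0 F [ 0.2 -0.3  0.5] q [-0.19  1.09 -0.58  1.4   0.11  1.79  1.07]
```

View pics/pre.png

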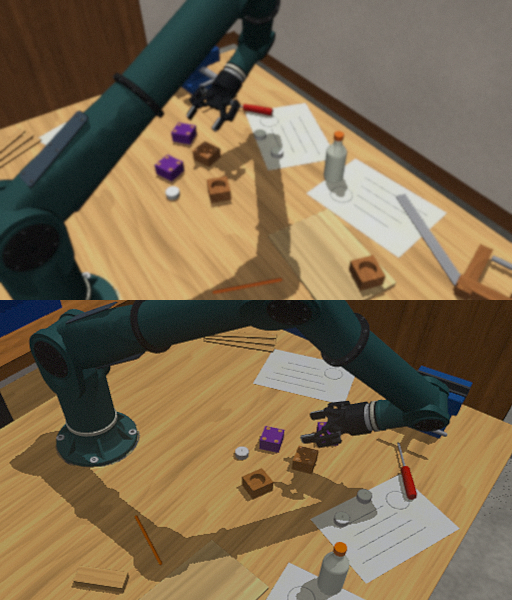

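Run:
```python
from h import *
import pickle
fs=pickle.load(open('f0.pkl','rb'))
for n in fs:
    P=cloud(fs[n]).reshape(-1,3)
    for lo,hi in((20,40),(40,70),(70,110),(110,150)):
        m=(P[:,0]>560)&(P[:,0]<950)&(P[:,1]>200)&(P[:,1]<560)&(P[:,2]>lo)&(P[:,2]<hi)
        t=P[m]
        if len(t)>5: print(n,lo,len(t),np.round(np.percentile(t,[3,97],axis=0)[:,:2]).tolist())
```

```text
scene 20 203 [[740.0, 337.0], [799.0, 414.0]]
scene 40 22 [[660.0, 516.0], [749.0, 530.0]]
scene 70 337 [[646.0, 515.0], [782.0, 556.0]]
side 20 135 [[704.0, 281.0], [798.0, 415.0]]
side 70 201 [[645.0, 516.0], [780.0, 557.0]]
```

Run:
```python
from bench import bot
from h import *
for n in('side','scene'):
    P=cloud(bot.grab_frame(n)).reshape(-1,3)
    u=np.array([np.cos(PA),np.sin(PA)])
    r=(P[:,:2]-np.array(A[:2]))@u; w=(P[:,:2]-np.array(A[:2]))@np.array([-u[1],u[0]])
    for r0 in range(40,400,40):
        m=(r>r0)&(r<r0+40)&(abs(w)<80)&(P[:,2]>60)
        if m.sum()>10: print(n,r0,m.sum(),np.round(np.percentile(P[m,2],[1,5,95])))
```

```text
side 40 774 [145. 151. 206.]
side 80 513 [170. 182. 236.]
side 120 472 [189. 200. 346.]
side 160 547 [214. 228. 311.]
side 200 186 [223. 233. 307.]
side 240 73 [224. 238. 310.]
scene 40 726 [146. 153. 188.]
scene 80 595 [166. 172. 232.]
scene 120 608 [173. 185. 251.]
scene 160 590 [199. 208. 395.]
scene 200 930 [223. 234. 368.]
scene 240 897 [222. 235. 329.]
scene 280 145 [233. 240. 289.]
```

The hand's underside will stay about 35 mm clear of the bench, and the wrist about 90 mm, so the path is clear. Grasping now.

Run:
```python
from bench import bot
from h import *
t=tcp(A,PA,(-17,-3),d(-62))
bot.move_straight(t,speed=120);rep(bot,'down')
bot.set_gripper(0.3);rep(bot,'grip')
bot.move_straight(t+UP(60),speed=150);rep(bot,'lift')
f=bot.grab_frame('side');g=bot.grab_frame('scene')
cv2.imwrite('pics/lift.png',cv2.resize(np.vstack([f['color'][60:210,140:340],g['color'][60:210,230:430]]),(800,600*2))[::2] if 0 else cv2.resize(np.hstack([f['color'][60:210,140:340],g['color'][60:210,230:430]]),(800,300),interpolation=cv2.INTER_CUBIC))
```

```text
down 5.26 [494.5 272.3  12.4] grip 0.996 0.0 F [-0.2  0.3 -0.3] q [-0.2   1.23 -0.55  1.37  0.17  1.7   1.09]
grip 5.61 [494.4 272.1  12.6] grip 0.698 66.0 F [0.5 0.4 3. ] q [-0.2   1.23 -0.55  1.37  0.17  1.7   1.09]
lift 6.16 [494.2 271.6  71.5] grip 0.695 65.9 F [-0.6 -0.5 -1.1] q [-0.19  1.15 -0.57  1.39  0.14  1.74  1.08]
```

View pics/lift.png

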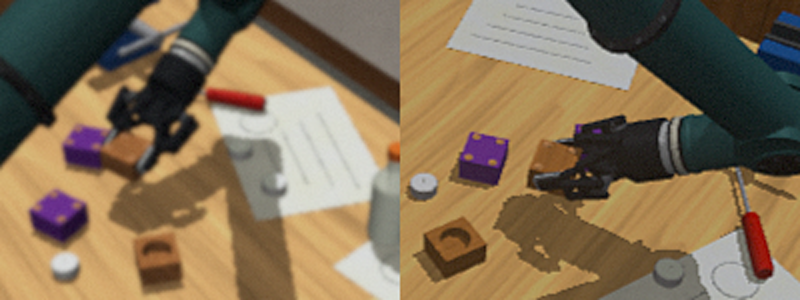

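It is held level, gap 59 mm. Now I'll raise it, swing it over the board with the 90° turn, and look.

```bash
cat >> h.py <<'E'
def off_after(tcp_at_grasp,C,phi):
    "vector block centre -> TCP in (along, up) after turning +90 deg in tilt"
    v=np.array(tcp_at_grasp)-np.array(C);a=v[0]*np.cos(phi)+v[1]*np.sin(phi)
    return np.array([-v[2],a])
def at(C,phi,o): return np.array(C)+np.array([o[0]*np.cos(phi),o[0]*np.sin(phi),o[1]])
def settle(bot,p,steps=8,thr=2.5):
    "go down by 1 mm until the contact is felt"
    f0=bot.read_state()['contact_force'][2]
    for i in range(steps):
        if bot.read_state()['contact_force'][2]-f0>thr: break
        p=p-UP(1);bot.move_straight(p,speed=20)
    rep(bot,f'settle {i}');return p
E
python3 - <<'E'
from bench import bot
from h import *
o=off_after((494.4,272.1,12.6),A,PA);print('off',o)
s=bot.read_state();bot.move_straight(s['eef_pos']+UP(150),speed=300);rep(bot,'up')
p=at((*B,38),PB,o)
bot.reach(p+UP(130),rv(d(28),PB,1));rep(bot,'over')
bot.move_straight(p+UP(25),speed=150);rep(bot,'low')
f=bot.grab_frame('side');g=bot.grab_frame('scene')
cv2.imwrite('pics/low.png',cv2.resize(np.hstack([f['color'][170:320,240:440],g['color'][200:350,110:310]]),(800,300),interpolation=cv2.INTER_CUBIC))
E
```

```text
off [  4.4        -20.99838451]
up 6.91 [493.6 270.9 220.1] grip 0.688 65.9 F [ 0.3  0.2 -1.2] q [-0.17  0.98 -0.61  1.39  0.05  1.9   1.05]
over 8.51 [ 568.3 -151.2  146.9] grip 0.691 65.8 F [ 0.3  0.6 -0.2] q [ 0.98  0.69 -1.07  2.29  1.74  0.56  0.04]
low 9.36 [ 568.3 -150.9   42.7] grip 0.697 65.8 F [ 0.2 -0.1 -1.6] q [ 0.93  0.95 -1.03  2.32  2.08  0.75 -0.19]
```

View pics/low.png

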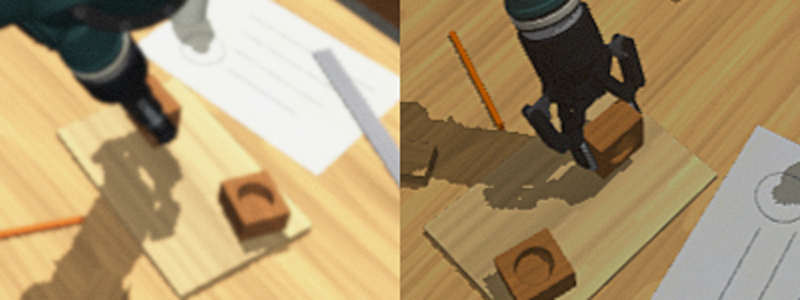

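The block is now upright above the board with its hollow facing away from the robot. I'll set it down by feel, release, back off, and measure it again.

Run:
```python
from bench import bot
from h import *
import pickle
o=off_after((494.4,272.1,12.6),A,PA);p=at((*B,38),PB,o)
bot.move_straight(p+UP(4),speed=80);rep(bot,'4')
p=settle(bot,p+UP(4))
bot.set_gripper(1.0);rep(bot,'open')
z=R.from_rotvec(bot.read_state()['eef_rot']).as_matrix()[:,2]
bot.move_straight(p-150*z,speed=250);rep(bot,'back')
fs={n:bot.grab_frame(n) for n in('side','scene')};pickle.dump(fs,open('f2.pkl','wb'))
for n,f in fs.items():
    P=cloud(f);print(n,rect(P,(565,-151),58,76),rect(P,(587.5,-299.5),36,52))
P=cloud(fs['scene'])
f,g=fs['side'],fs['scene']
cv2.imwrite('pics/stand.png',cv2.resize(np.hstack([f['color'][170:320,240:440],g['color'][200:350,110:310]]),(800,300),interpolation=cv2.INTER_CUBIC))
```

```text
4 9.88 [ 567.3 -151.4   21. ] grip 0.699 65.8 F [ 0.1  0.7 -1.3] q [ 0.92  1.   -1.02  2.33  2.13  0.79 -0.21]
settle 4 10.88 [ 567.5 -151.4   17.4] grip 0.694 66.1 F [-2.1 -0.7  3. ] q [ 0.92  1.01 -1.02  2.33  2.14  0.8  -0.21]
open 11.26 [ 567.4 -151.5   16.9] grip 1.001 0.0 F [-0.   0.2  0.5] q [ 0.92  1.01 -1.02  2.33  2.14  0.79 -0.21]
back 12.01 [ 497.6 -144.6  149.3] grip 1.0 0.0 F [ 0.7  0.  -0.9] q [ 1.06  0.64 -1.13  2.43  1.85  0.56 -0.1 ]
side (330, 66.5, array([ 563.2, -151.5]), array([62.6, 35.2]), 83.6, array([ 561.9, -155.5])) (503, 44.2, array([ 587.9, -299. ]), array([63.2, 58.7]), 72.3, array([ 585.9, -300.8]))
scene (458, 64.9, array([ 563.3, -152.9]), array([61.3, 36.5]), 84.1, array([ 564.1, -154.3])) (630, 43.0, array([ 587.6, -300.2]), array([60.1, 58.8]), 71.3, array([ 589. , -301.2]))
```

View pics/stand.png

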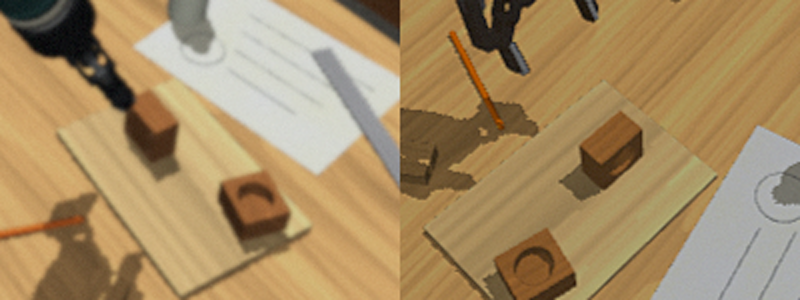

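The block stands at (563.2,-151.8) with yaw -6° and top at 66 mm, and holder_c hasn't moved. Next is the pre-pose for the regrasp, where I'll check clearance from the bottle.

Run:
```python
from bench import bot
from h import *
C=(563.2,-151.8,38)
t=tcp(C,PB,(-9,-6),d(-62))
s=bot.read_state();bot.move_straight(s['eef_pos']+UP(100),speed=300)
bot.reach(t+UP(110),rv(d(-62),PB,1));rep(bot,'pre2')
f=bot.grab_frame('side');g=bot.grab_frame('scene')
cv2.imwrite('pics/pre2.png',np.vstack([f['color'][:300],g['color'][84:]]))
q=bot.ik(t,rv(d(-62),PB,1));print(np.round(q,2))
for n,x in(('side',f),('scene',g)):
    P=cloud(x);print(n,rect(P,C,58,76,40))
```

```text
pre2 14.32 [ 549.6 -150.9  139.6] grip 1.001 0.0 F [ 0.1 -0.3  0.2] q [ 0.51  1.11 -0.68  1.38  0.34  1.93  1.17]
[ 0.5   1.24 -0.65  1.35  0.4   1.83  1.17]
side (350, 66.5, array([ 563.4, -150.9]), array([63.8, 35.8]), 84.5, array([ 561.3, -153.4]))
scene (33, 65.9, array([ 555.9, -139.8]), array([27.8, 33. ]), 46.7, array([ 562.6, -141.1]))
```

View pics/pre2.png

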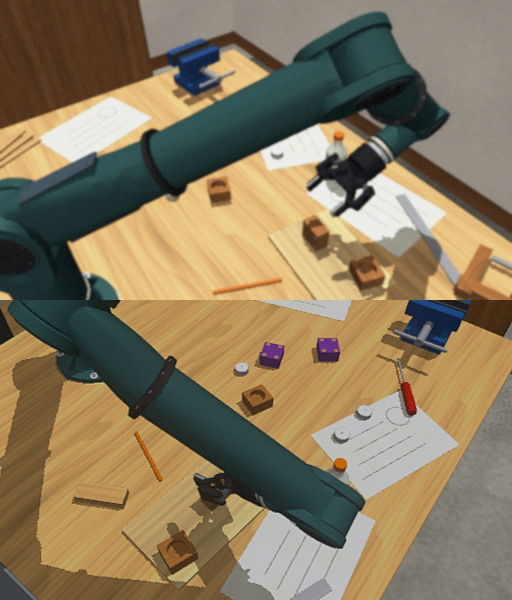

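Run:
```python
from bench import bot
from h import *
for n in('side','scene'):
    P=cloud(bot.grab_frame(n)).reshape(-1,3);r=np.hypot(P[:,0]-768,P[:,1]+26)
    m=(r<45)&(P[:,2]<200)&(P[:,2]>5);print(n,'bottle top',np.round(np.percentile(P[m,2],99)) if m.sum() else None)
    for R0 in(60,100,140):
        m=(r<R0)&(P[:,2]>165);t=P[m]
        if len(t): i=t[:,2].argmin();print(R0,len(t),np.round(t[i]),np.round(np.percentile(t[:,2],5)))
```

```text
side bottle top 152.0
140 96 [ 655. -105.  197.] 202.0
scene bottle top 152.0
140 4 [ 835. -148.  326.] 326.0
```

No part of the arm is within 100 mm of the bottle. Regrasping, lifting and turning.

Run:
```python
from bench import bot
from h import *
import json
C=(563.2,-151.8,38)
t=tcp(C,PB,(-9,-6),d(-62))
bot.move_straight(t,speed=130);rep(bot,'down')
bot.set_gripper(0.3);rep(bot,'grip')
s=bot.read_state()
o=off_after(s['eef_pos'],C,PB);json.dump(list(o),open('o2.json','w'));print('off',o)
bot.move_straight(s['eef_pos']+UP(170),speed=250);rep(bot,'up')
p=at((C[0],C[1],27),PB,o)
bot.reach(p+UP(130),rv(d(28),PB,1));rep(bot,'over')
bot.move_straight(p+UP(25),speed=150);rep(bot,'low')
f=bot.grab_frame('side');g=bot.grab_frame('scene')
cv2.imwrite('pics/low2.png',cv2.resize(np.hstack([f['color'][170:320,240:440],g['color'][200:350,110:310]]),(800,300),interpolation=cv2.INTER_CUBIC))
```

```text
down 15.52 [ 550.4 -150.2   30.3] grip 1.002 0.0 F [-1.1 -0.6  0.7] q [ 0.5   1.24 -0.65  1.35  0.4   1.84  1.18]
grip 15.88 [ 550.4 -150.4   30.7] grip 0.694 66.9 F [ 0.8 -0.5  3.1] q [ 0.5   1.24 -0.65  1.35  0.4   1.84  1.18]
off [  7.25503156 -12.90294626]
up 16.71 [ 549.6 -150.7  199.1] grip 0.695 66.8 F [ 0.2 -0.6 -1.1] q [ 0.52  1.04 -0.69  1.37  0.3   2.    1.18]
over 18.2 [ 571.4 -153.3  143.8] grip 0.689 66.7 F [ 0.3 -0.6 -1.1] q [ 0.74  0.55 -0.7   2.29  1.89  0.32 -0.16]
low 19.05 [ 571.3 -152.5   39.6] grip 0.696 66.7 F [-0.4  0.6 -0.8] q [ 0.8   0.84 -0.82  2.32  2.22  0.6  -0.38]
```

View pics/low2.png

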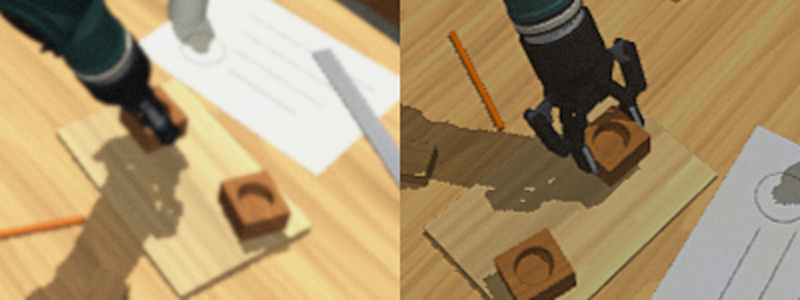

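The block is now hollow up and level over the board. Setting it down by feel, releasing and backing off.

Run:
```python
from bench import bot
from h import *
import json
C=(563.2,-151.8,38);o=json.load(open('o2.json'));p=at((C[0],C[1],27),PB,o)
bot.move_straight(p+UP(3),speed=80)
p=settle(bot,p+UP(3))
bot.set_gripper(1.0);rep(bot,'open')
z=R.from_rotvec(bot.read_state()['eef_rot']).as_matrix()[:,2]
bot.move_straight(p-160*z,speed=250);rep(bot,'back')
bot.dwell(.3)
f,g=bot.grab_frame('side'),bot.grab_frame('scene')
for n,x in(('side',f),('scene',g)):
    P=cloud(x);print(n,rect(P,(563,-152),36,52),'c',rect(P,(587.5,-299.5),36,52),'b',rect(P,(465,128),25,42))
cv2.imwrite('pics/end.png',np.vstack([cv2.resize(f['color'],(400,300)),cv2.resize(g['color'],(400,300))]))
```

```text
settle 2 20.07 [ 570.7 -152.6   15.6] grip 0.696 66.9 F [-1.6 -0.3  2.8] q [ 0.8   0.9  -0.82  2.32  2.27  0.65 -0.4 ]
open 20.46 [ 570.4 -152.6   15. ] grip 1.005 0.0 F [ 1.  -0.7  0.7] q [ 0.8   0.91 -0.82  2.32  2.27  0.65 -0.4 ]
back 21.25 [ 496.  -145.   156.3] grip 0.998 0.0 F [-0.2 -0.4  0.7] q [ 0.87  0.49 -0.82  2.43  2.02  0.34 -0.29]
side (410, 44.2, array([ 563.9, -152.2]), array([62.6, 58.6]), 84.6, array([ 562.4, -154.2])) c (498, 44.2, array([ 587.4, -298.9]), array([62.9, 57.7]), 71.3, array([ 586. , -300.7])) b (300, 34.1, array([465.6, 129.4]), array([65.5, 56.3]), 68.4, array([464.4, 127.3]))
scene (504, 42.8, array([ 563.6, -153.5]), array([61.5, 58.6]), 83.3, array([ 564.7, -154.7])) c (630, 43.0, array([ 587.9, -300.3]), array([60.4, 57.2]), 71.2, array([ 588.8, -301.3])) b (347, 32.3, array([465.2, 128.4]), array([62.8, 59.9]), 67.1, array([466.8, 126.6]))
```

View pics/end.png

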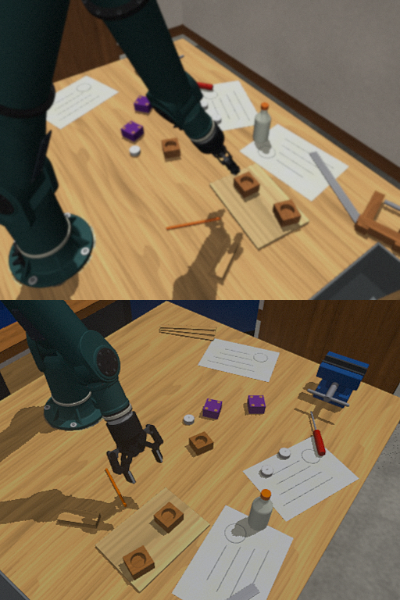

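The final pictures show holder_a hollow up and flat on the board, top at 44 mm, side (246,184) and scene (168,517). It is well inside the edges, the other holders are unmoved and the gripper is clear.

```bash
python3 -c "
from bench import bot
print(bot.hand_in())"
```

```text
the job is handed in; nothing more can be done
None
```

Holder_a is turned over and lies flat, hollow up and wholly on the board beside holder_c; holders b and c stand where they were, and the job was handed in at about 22 s of the 38 s allowed.

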